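# Seat the catch cup on the mill

## Robot

A 7-joint arm with a two-finger parallel gripper is mounted at the origin on the work surface. World frame = base frame: x ahead of the robot, y to its left, z up, the work surface at z = 0. Lengths are in mm, angles in degrees, forces in N, time in s.
With the tool pointing down it reaches from about 425 to 825 mm from the base axis. Payload 3.6 kg.
Tool frame: the origin (TCP) lies at the very end of the fingers, on their centre line; the grasp point (between the pads) lies 19 mm behind it (bot.grip_depth is the distance from the TCP to the grasp point, in mm); z points along the fingers, y is the line along which they close (so a half turn about z gives the same grasp; the last joint's range is limited). The gripper opens to 85 mm and grips with 20 to 120 N. Pads are 22 mm wide; open, the fingers measure 114 mm over their backs; the gripper's body (76 mm by 85 mm) begins 54 mm behind the grasp point. The pads swing forward as they close: fully open they stand 13 mm farther back than shut.
Start: joints at [-72.164, 35.231, -0.722, 81.555, 0.464, 63.22, -2.315], TCP at [215.384, 613.247, 231.297] pointing down, gripper open.
Joint ranges: [-178.69, 178.69], [-17.37, 117.87], [-77.05, 75.6], [15.02, 138.74], [-78.02, 258.01], [0.78, 113.62], [-162.83, 162.83]. Speed limits (degrees/s): [159.86, 159.86, 180, 180, 180, 180, 180].

## Interface

Orientations are given as [roll, pitch, yaw] about the fixed x, y, z axes, in that order (R = Rz(yaw) Ry(pitch) Rx(roll)).
In Python, from plant import monitor, viewer, finish_job, bot gives the robot as it stands.
- The arm moves only by the tool move_arm, never from a script. Its arguments are lists of equal length, an entry for each row: "translation": the shift along the tool's x, y, z in cm, a list of three; "roll": the turn about the tool's z in rad. In form: {"translation": [[dx, dy, dz], ...], "roll": [roll, ...]}. A call has 1 to 12 rows; each row shifts and turns the commanded pose from where the row before left it, along the tool's axes as they then stand; what a row does not reach is not made up. A row lasts 1/10 s, in which the tool goes at most 50 mm and 8.59 degrees, less where a joint would pass 70% of its speed; a pose out of reach is approached as far as the arm can. A call is refused whole if a number of a shift passes 5 or a number of a turn 0.15, either way. A call with a gripper value outside its range is refused whole. "grip" is the closure, from 0 (fully open) to 1 (shut), set as the call begins (left out, the last holds). The fingers move at their own pace and stop on an object; "grip_force" is the grip in N (left out, the last holds). Time passes only in rows, so rows that do not move let the fingers close. It gives the time, the measured TCP pose, the force, the opening and the grip force at its end, in the units of the state.
- monitor.get_state(): the state, without advancing time (a new reading comes with each control period).
- viewer.get_image(name): name is "scene" or "top"; returns (picture, depth): 400x640x3 uint8, red, green, blue; 400x640 float32, mm along the optical axis (not along the pixel's ray), 0 where there is no reading.
- viewer.camera_info(name): a dict with "fovy" (degrees; the focal length in pixels is half the picture's height over the tangent of half this angle, whatever the lens; pixels are square), "cx", "cy" (the principal point, pixels), "R" (3x3) and "t" (3): a world point X has camera coordinates R X + t. Camera axes: x right, y down, z forward; pixel columns grow to the right and rows downward; lengths in mm; the calibration is good to about 2 mm. A picture is of the moment at which its call begins. camera_info takes no time and is no camera call.
- finish_job(): hands the job in; it is judged then, once.
The state is a dict: "time_s": time; "joint_pos": joint angles; "qvel": joint speeds; "joint_torque": joint torques, N m; "ee_pos": TCP position; "ee_rot": TCP orientation; "force": force on the tool from outside, world axes, zero at the start; "torque": the same for the moment, N m; "finger_gap": finger opening in mm; "gripper_force": force on a finger pad.
Only numpy, scipy, OpenCV 4.12 (cv2) and the standard library are available. Lean on these libraries where they do the work, as an engineer would, in place of code of your own. Each camera call takes 0.05 s, during which the arm holds its last target. There are 200 camera calls.

## Task

Lift the mill's catch cup off the top of the pile beside the spice carousel and stand it upright on the clear worktop; let go of it there, then take it again by its handle and carry it in under the mill's head, and lower it gently onto the two pegs of the mill's base so that its foot lies fully home and flat, handle pointing out of the front. Leave the tray and board of the pile and everything else on the island where they stand, and do not strike the glass jars.

Things in the scene. Friction and masses are not known exactly. Their poses are not given: they have to be found in the camera images.
- cup: Mill's catch cup, loose, 0.15 to 0.23 kg: open steel cup, rim 80 above its black foot plate's underside. Foot 64 (x) by 100 (y) by 8 thick, two through holes of 11 diameter at y = +39 and -39, x = 0. Origin: centre of the foot's underside, on the cup's axis; z up, handle along -x. It starts in the tray on the pile, handle towards the carousel's axis, between two jars with about 8 free each side.
- cup_rim (a point): Centre of the cup's mouth, 80 above the foot's underside. The round steel body below it is 58 in outer diameter, wall 2.5, from 8 above the underside up to here: on the pile it can be gripped across from above, along its y. Axes as the cup's.
- cup_handle (a point): Grip point of the cup's straight level black bar handle, 93 from the cup's axis and 55 above the foot's underside. The bar is 14 wide (y) by 16 high and reaches from x = -27 to -115. On the pile the jars leave no room for fingers here. Held here, the gripper stays clear of the mill's head. Axes as the cup's.
- mill: Black plastic electric mill, fixed. Origin: on the worktop under the seat's middle; x points to its back, its front is -x. Base plate z 0 to 20, x -45 to 110, y -62 to 62. Column behind the seat, x 44 to 108, y -31 to 31; a toggle switch sticks out of it to y -50 at z 150.
- mill_head (a point): Front edge of the mill's overhanging head, at its underside: x = -30, z = 135 in the mill's frame. The head spans x -30 to 108, y -28 to 28, z 135 to 220, a clear hopper on it to z 260, and a spout of 22 diameter under it at x = 0 down to z 127. The cup goes in under it from the front. Axes as the mill's.
- mill_seat (a point): Seat of the cup: point on top of the mill's base plate (z = 20), midway between two upright steel pegs at y = +39 and -39, x = 0; pegs 8 in diameter, 12 high, the top 4 tapering to 4 diameter. Axes as the mill's. The cup is home when its origin is here, x along this x.
- carousel: Chrome spice carousel, fixed (does not turn). Disc of radius 108, top at z 18; centre post with ball up to z 203. Six glass jars with steel lids, radius 24.5, up to z 120, axes 80 from the centre at 30, 90, 150, 210, 270 and 330 degrees from its x. Origin: centre of its underside. The pile stands off its -x side, about 163 from its axis.
- tray: Steel tray in the pile, loose, on the board: 92 (x) by 128 (y) by 12 high, walls and floor 4 thick; the cup stands on its floor. Origin: centre of its underside.
- board: Beech board at the bottom of the pile, loose, 100 (x) by 140 (y) by 16. Origin: centre of its underside. (Not listed: fixed kitchen equipment up to 215 high along the back edge, x above 0.79 m, and at the sides, y beyond 0.58 m either way.)
- tea_glass: Stainless tea glass on the saucer, loose, upright, rim radius 33, 85 high. Origin: centre of its underside.
- saucer: White ceramic saucer, loose, radius 52, 10 high. Origin: centre of its underside.
- tin: Closed steel tin with a white lid, loose, radius 26, 75 high. Origin: centre of its underside.
- salt_pot: Small white ceramic salt pot, loose, greatest radius 23, 62 high. Origin: centre of its underside.
- mug: White ceramic mug, loose, radius 38, 90 high, with a handle reaching about 35 beyond its wall at its +y. Origin: centre of its underside.
- dish: Small ceramic dish, loose, rim radius 45, 30 high. Origin: centre of its underside.
- spatula: Beech spatula, loose, lying flat along its x beside the dish, about 260 long, under 30 high. Origin: on the underside, near its middle.
Mind the look-alikes: they are no part of the job. What is shaped like the cup but pink or purple is not meant.

How it is judged:
By the outcome, as a careful person would: the job done as asked, in the order asked, and still so for the second after the job is handed in, with the robot touching nothing.
It also fails if it takes over 67 s, if anything falls off the work surface, if the arm or the gripper's body presses on something with over 40 N, if the wrist force passes 120 N, or if a joint passes its speed limit or range.

## Working session

There is one attempt and no reset: what is moved stays moved. The work goes in short steps, Python scripts to look and compute and a tool call to move; the robot and the scene stay as the last step left them, time stands still between calls to the robot, and variables do not carry over. Pictures are saved under pics/ and viewed, at most 10 in all, crops included, and the job is handed in when it is done.

Besides the shell and the picture viewer there is one more tool, called after ">>>" in YAML: its name, and indented under it one key for each argument. move_arm: Moves the arm, as the interface text tells. Its arguments: {"type":"object","properties":{"translation":{"type":"array","items":{"type":"array","items":{"type":"number"}}},"roll":{"type":"array","items":{"type":"number"}},"grip":{"type":"number"},"grip_force":{"type":"number"}},"required":["translation","roll"]}

```bash
ls; mkdir -p pics; cat > h.py <<'E'
import numpy as np, cv2
from plant import monitor, viewer, finish_job, bot
def cam(n):
    c=viewer.camera_info(n); f=200/np.tan(np.radians(c['fovy'])/2); return c,f,np.array(c['R']),np.array(c['t'])
def cloud(n,d):
    c,f,R,t=cam(n); v,u=np.mgrid[:400,:640]
    P=np.stack([(u-c['cx'])/f*d,(v-c['cy'])/f*d,d],-1)
    X=(P-t)@R; X[d==0]=np.nan; return X
def proj(n,X):
    c,f,R,t=cam(n); p=R@np.array(X)+t; return p[0]/p[2]*f+c['cx'],p[1]/p[2]*f+c['cy']
E
python3 - <<'E'
from h import *
for n in('scene','top'):
    im,d=viewer.get_image(n); np.savez(n+'0.npz',im=im,d=d)
    cv2.imwrite(f'pics/{n}0.png',im[:,:,::-1]); c,f,R,t=cam(n); print(n,c,f,-R.T@t)
s=monitor.get_state(); print(s)
E
```

```text
pics
scene {'fovy': 42.05393201240344, 'cx': 314.9426622386349, 'cy': 193.04670617124083, 'R': array([[-0.81892034,  0.57389368,  0.00394088],
       [ 0.44552795,  0.64004676, -0.62597523],
       [-0.36176557, -0.51086807, -0.77983298]]), 't': array([ 451.97604787, -193.80917421, 1958.09056026])} 520.2857750651593 [1164.8495292   864.98669109 1403.88268192]
top {'fovy': 48.41950518525154, 'cx': 322.06610698731015, 'cy': 206.6060509585069, 'R': array([[ 0.01856036, -0.99973442, -0.0136601 ],
       [-0.99327   , -0.01687467, -0.114586  ],
       [ 0.11432506,  0.01569492, -0.99331941]]), 't': array([  17.84648553,  554.6352658 , 1394.40921057])} 444.81766672582455 [ 391.15541171    5.31589293 1448.89095753]
{'time_s': 0.1, 'joint_pos': array([-72.16397278,  35.28653873,  -0.72275738,  81.63281057,
         0.46558607,  63.2212812 ,  -2.31439269]), 'qvel': array([-0.00065544, -0.17439145, -0.02845486, -0.19092049,  0.0326398 ,
       -0.05077792, -0.08153312]), 'joint_torque': array([ 1.03986818e-03, -4.70383608e+01,  2.60377536e-01, -1.71570683e+01,
        1.01532630e-02,  5.88910159e-03, -1.28249334e-05]), 'ee_pos': array([215.18043892, 612.60377644, 230.21808631]), 'ee_rot': array([-1.79862308e+02,  3.20523967e-03,  1.60650335e+02]), 'force': array([0.01218568, 0.00310673, 0.46644844]), 'torque': array([ 6.04417171e-05, -5.52660333e-03, -6.88708872e-03]), 'gripper_force': 0.0, 'finger_gap': 85.28085520738931}
```

View pics/top0.png

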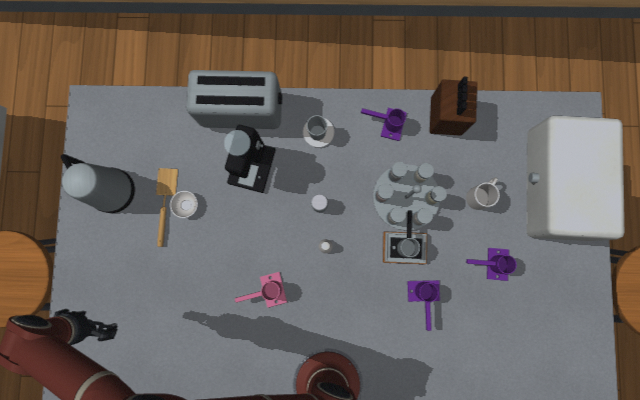

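View pics/scene0.png

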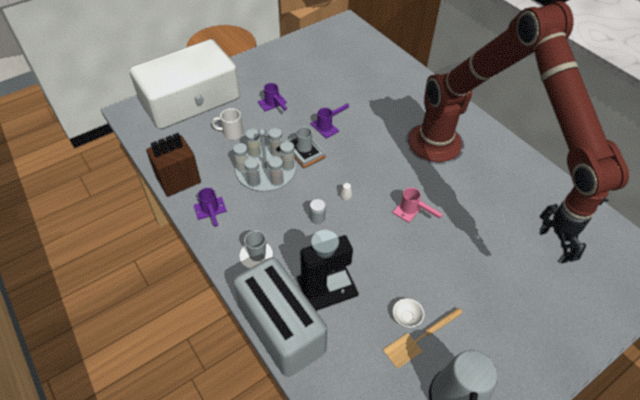

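The top view shows the steel cup at about (408,246) on the pile, with its black handle running up to (409,215) between two jars. The mill is at (245,165), its front towards the lower left. Cup-shaped candidates in the top view are purple at (394,120), (502,263) and (426,292), pink at (271,291), and steel with a black foot at (408,246). The steel one fits, as it is on the tray pile by the carousel. I'll confirm it in a crop.

```bash
python3 - <<'E'
from h import *
T=np.load('top0.npz');S=np.load('scene0.npz')
a=cv2.resize(T['im'][150:270,365:465],(400,480),interpolation=cv2.INTER_CUBIC)
b=cv2.resize(T['im'][120:220,200:300],(400,480),interpolation=cv2.INTER_CUBIC)
cv2.imwrite('pics/crop1.png',np.hstack([a,b])[:,:,::-1])
a=cv2.resize(S['im'][120:200,225:335],(400,291),interpolation=cv2.INTER_CUBIC)
b=cv2.resize(S['im'][220:320,275:375],(400,400),interpolation=cv2.INTER_CUBIC)
b=b[:291*1+109]; a=np.pad(a,((0,109),(0,0),(0,0)))
cv2.imwrite('pics/crop2.png',np.hstack([a,b])[:,:,::-1])
X=cloud('top',T['d']);Y=cloud('scene',S['d'])
np.set_printoptions(suppress=True,linewidth=200,precision=0)
print(X[230:264:2,382:430:4,2]); 
for u,v in((408,246),(409,220),(450,330),(320,330),(265,150),(250,180)): print(u,v,X[v,u])
for u,v in((304,135),(300,145),(330,285),(340,255)): print('s',u,v,Y[v,u])
E
```

```text
[[  2.   0.  -3. -10.   5.   3.   0.  82.   1.  -2.  -2.  -1.]
 [  1.  32.  16.  14.  14.  17.  11.  83.   0.   4.  -3.  -7.]
 [ -2.  25.  17.  18.  21.  22.  24.  84.  29.  31.  29.  23.]
 [ -0.  27.  18.  18.  24.  24.  23.  87.  24.  21.  21.  23.]
 [  3.  31.  21.  23.  26.  29.  31. 103.  32.  33.  21.  33.]
 [  6.  23.  26.  32.  32.  57.  34.  34.  83.  27.  29.  32.]
 [  1.  29.  21.  25.  28.  96.  27.  31.  52.  98.  33.  30.]
 [  3.  33.  22.  31.  31. 101.  29.  34.  30.  89.  27.  18.]
 [  4.  25.  23.  20.  45.  32.  34.  28.  32.  78.  31.  11.]
 [ -5.  24.  21.  20.  46.  33.  32.  33.  30.  86.  33.  21.]
 [  0.  27.  22.  32.  39. 100.  37.  30.  32.  91.  19.  15.]
 [  1.  32.  23.  28.  31.  89.  34.  27.  39.  99.  19.  20.]
 [  1.  33.  25.  29.  29.  62.  31.  33.  66.  25.  21.  11.]
 [  2.  29.  22.  24.  29.  29.  75. 105.  31.  32.  21.  21.]
 [  0.  30.  17.  16.  23.  19.  17.  17.  17.  27.  18.  19.]
 [  3.  31.  28.  19.  21.  17.  17.  20.  23.  27.  19.  18.]
 [  3.  12.  12.  14.  13.  13.  17.  14.  28.  27.  27.  17.]]
408 246 [ 433. -247.   28.]
409 220 [ 511. -241.   84.]
450 330 [ 172. -383.    3.]
320 330 [164.  27.   4.]
265 150 [740. 219.  18.]
250 180 [639. 265.  21.]
s 304 135 [ 415. -266.   53.]
s 300 145 [ 457. -229.   57.]
s 330 285 [687. 271.  17.]
s 340 255 [678. 296. 209.]
```

View pics/crop1.png

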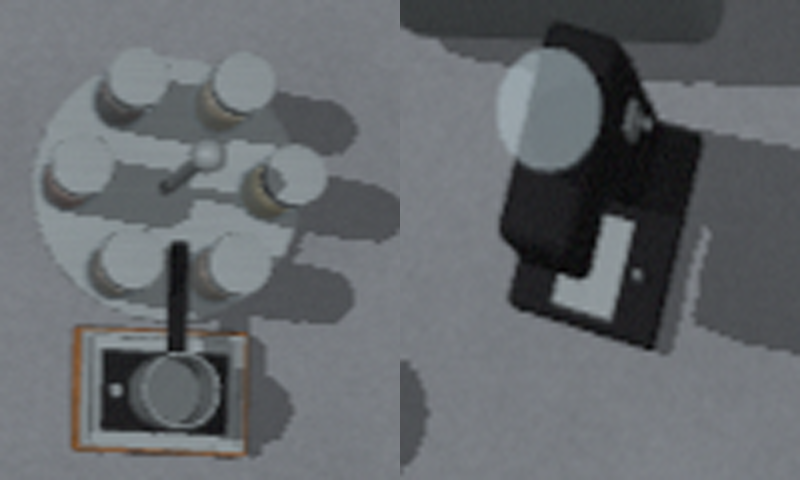

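View pics/crop2.png

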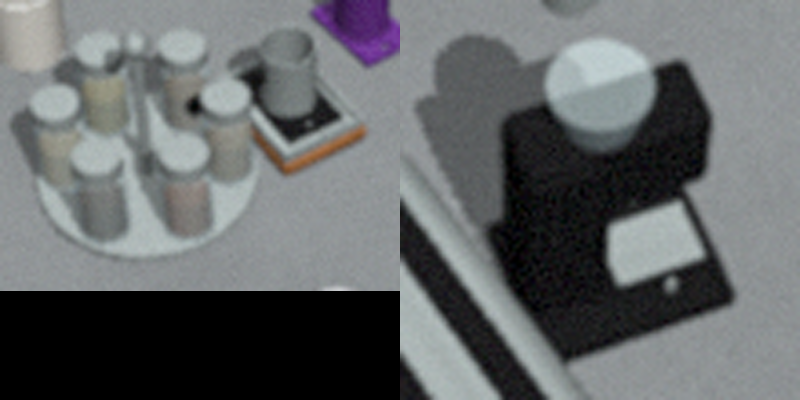

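The crops confirm the target: steel cup, black foot, on the tray on the board, handle towards the post between two jars. The mill crop shows a visible peg at about (259,177) in the top view and (342,292) in the scene view. Next I'll fit the poses.

```bash
cat >> h.py <<'E'
from scipy.optimize import least_squares, minimize
def box(x0,x1,y0,y1,z0,z1): return np.array([[x,y,z] for x in(x0,x1) for y in(y0,y1) for z in(z0,z1)],float)
def place(P,p,z0=0):
    a=np.radians(p[2]);c,s=np.cos(a),np.sin(a)
    return np.c_[p[0]+c*P[:,0]-s*P[:,1],p[1]+s*P[:,0]+c*P[:,1],P[:,2]+z0]
def hullmask(n,X,roi,k=8):
    c,f,R,t=cam(n); q=X@R.T+t; uv=q[:,:2]/q[:,2:]*f+[c['cx'],c['cy']]
    u0,v0,u1,v1=roi; m=np.zeros(((v1-v0)*k,(u1-u0)*k),np.float32)
    h=cv2.convexHull(((uv-[u0,v0]+.5)*k*16-8).astype(np.int32))
    cv2.fillConvexPoly(m,h,1.,shift=4)
    return cv2.resize(m,(u1-u0,v1-v0),interpolation=cv2.INTER_AREA)
E
python3 - <<'E'
from h import *
T=np.load('top0.npz');S=np.load('scene0.npz')
X=cloud('top',T['d']);Y=cloud('scene',S['d'])
# mill initial from dark blob
g={'top':T['im'].max(2).astype(float),'scene':S['im'].max(2).astype(float)}
print('gray rows top',g['top'][180,220:285:2].astype(int)); print(g['scene'][300,290:370:3].astype(int))
roi={'top':(215,115,290,205),'scene':(285,220,375,325)}
base=box(-45,110,-62,62,0,20);up=[box(44,108,-31,31,20,135),box(-30,108,-28,28,135,220),box(-35,35,-35,35,220,262)]
def cost(p,names=('top','scene'),full=False):
    r=0
    for n in names:
        u0,v0,u1,v1=roi[n]; I=g[n][v0:v1,u0:u1]
        a=np.clip((62-I)/(62-28),0,1)
        m=hullmask(n,place(base,p),roi[n])
        ig=np.zeros(m.shape,np.float32)
        for b in up: ig=np.maximum(ig,hullmask(n,place(b,p),roi[n]))
        ig=cv2.dilate(ig,np.ones((5,5)))>0
        inner=cv2.erode(m,np.ones((7,7)))>.99
        dil=cv2.dilate(m,np.ones((9,9)))>0
        w=~ig&~inner&dil
        r+=np.sum(((m-a)**2)[w])/ (w.sum())
    return r
for names in(('top','scene'),('top',),('scene',)):
    best=min((minimize(cost,[665+dx,275+dy,y],args=(names,),method='Nelder-Mead',options=dict(initial_simplex=[[665+dx,275+dy,y],[675+dx,275+dy,y],[665+dx,285+dy,y],[665+dx,275+dy,y+6]])) for dx,dy,y in((0,0,-16),(15,10,-20),(-10,-10,-12))),key=lambda r:r.fun)
    print(names,best.x.round(2),best.fun)
    p=best.x
    for y in(39,-39): 
        P=place(np.array([[0,y,32.]]),p)[0]; print(y,P,[np.round(proj(n,P),1) for n in('top','scene')])
# cup
for n,A,(u0,v0,u1,v1) in(('top',X,(385,230,430,264)),('scene',Y,(285,122,325,165))):
    P=A[v0:v1,u0:u1].reshape(-1,3); P=P[(P[:,2]>70)&(P[:,2]<112)&(P[:,0]<470)]
    r=least_squares(lambda q:np.hypot(P[:,0]-q[0],P[:,1]-q[1])-28,[430,-247],loss='soft_l1'); print(n,'cup',r.x,len(P),np.percentile(P[:,2],[50,90,97]))
H=X[205:232,400:420].reshape(-1,3);H=H[(H[:,2]>60)&(H[:,2]<105)]
vx,vy,x,y=cv2.fitLine(H[:,:2].astype(np.float32),cv2.DIST_HUBER,0,.1,.1).ravel(); print('handle',np.degrees(np.arctan2(vy,vx)),x,y,np.median(H[:,2]),len(H))
E
```

```text
gray rows top [126 129 127 119  37  34  32  36  37  88 154 153 153 153 156 156 155 121
  33  31  32  35  34  32  83  84 129 113  84  83  82  83  84]
[ 29  28  44 166 171 147  70  38  32  25  37  26  20  31  29  36  35  18
  63 115 144 146 152 148 146 149 149]
('top', 'scene') [657.52 269.86 -13.27] 0.2328465611268289
39 [666.4718913 307.8155059  32.       ] [array([236.4, 170.8]), array([343.1, 288. ])]
-39 [648.56247342 231.8994157   32.        ] [array([259.6, 176.6]), array([332.7, 266.7])]Traceback (most recent call last):
  File "<stdin>", line 24, in <module>
  File "<stdin>", line 24, in <genexpr>
    res = _minimize_neldermead(fun, x0, args, callback, bounds=bounds,
                               **options)
    fxr = func(xr)
    fx = function(np.copy(x), *(wrapper_args + args))
  File "<stdin>", line 16, in cost
  File "h.py", line 17, in hullmask
    c,f,R,t=cam(n); q=X@R.T+t; uv=q[:,:2]/q[:,2:]*f+[c['cx'],c['cy']]
            ~~~^^^
  File "h.py", line 4, in cam
    c=viewer.camera_info(n); f=200/np.tan(np.radians(c['fovy'])/2); return c,f,np.array(c['R']),np.array(c['t'])
ValueError: time passes only in moves, steps and waits
```

```bash
python3 - <<'E'
import pickle
from plant import viewer
pickle.dump({n:viewer.camera_info(n) for n in('scene','top')},open('cam.pkl','wb'))
E
sed -i 's/^    c=viewer.camera_info(n); /    c=CAM[n]; /; s/^def cam/import pickle; CAM=pickle.load(open("cam.pkl","rb"))\ndef cam/' h.py
cat > fit.py <<'E'
from h import *
T=np.load('top0.npz');S=np.load('scene0.npz')
X=cloud('top',T['d']);Y=cloud('scene',S['d'])
g={'top':T['im'].max(2).astype(float),'scene':S['im'].max(2).astype(float)}
def peg(n,u0,v0,u1,v1):
    I=g[n][v0:v1,u0:u1]; w=np.clip(I-np.median(I)-15,0,None); v,u=np.mgrid[v0:v1,u0:u1]
    print(n,'peg',(w*u).sum()/w.sum(),(w*v).sum()/w.sum()); print(I.astype(int))
peg('top',255,173,263,181);peg('scene',338,287,347,297)
# edges: signed line fit along predicted edges
E={'top':[((-45,-62,0),(-45,62,0)),((-45,-62,0),(110,-62,0)),((-45,62,20),(-20,62,20))],
   'scene':[((-45,-30,20),(-45,62,20)),((-45,62,0),(110,62,0))]}
def pts(p,n):
    out=[]
    for a,b in E[n]:
        s=np.linspace(.08,.92,25)[:,None]; W=place(np.array(a)*(1-s)+np.array(b)*s,p)
        c,f,R,t=cam(n); q=W@R.T+t; out.append(q[:,:2]/q[:,2:]*f+[c['cx'],c['cy']])
    return out
C=np.array([0,0,10.])
def resid(p,names,dbg=False):
    r=[]
    for n in names:
        cc=np.array(proj(n,place(C[None],p)[0]))
        for L in pts(p,n):
            d=L[-1]-L[0]; nn=np.array([-d[1],d[0]])/np.hypot(*d); 
            if nn@(L[0]-cc)<0: nn=-nn
            s=np.arange(-5,5.01,.25); Q=L[:,None]+s[None,:,None]*nn
            I=cv2.remap(g[n].astype(np.float32),Q[...,0].astype(np.float32),Q[...,1].astype(np.float32),cv2.INTER_LINEAR)
            gr=np.diff(I,axis=1); w=np.clip(gr,0,None)**2*np.exp(-((s[1:]-.125)/3)**2)
            e=(w*(s[1:]-.125)).sum(1)/(w.sum(1)+1e-6)
            if dbg: print(n,'med',np.median(e).round(2),'std',e.std().round(2))
            r.append(np.where(w.sum(1)>50,e,0))
    return np.concatenate(r)
for names in(('top','scene'),('top',),('scene',)):
    p=np.array([660,272,-15.])
    for it in range(40):   # ICP-like Gauss-Newton: move model edges by measured offsets
        r0=resid(p,names); J=[]
        for k,h in enumerate((1,1,.5)):
            q=p.copy();q[k]+=h; j=[]
            for n in names:
                cc=np.array(proj(n,place(C[None],p)[0]))
                for A,B in zip(pts(p,n),pts(q,n)):
                    d=A[-1]-A[0]; nn=np.array([-d[1],d[0]])/np.hypot(*d)
                    if nn@(A[0]-cc)<0: nn=-nn
                    j.append((B-A)@nn/h)
            J.append(np.concatenate(j))
        J=np.array(J).T; w=1/(1+np.abs(r0)); dp=np.linalg.lstsq(J*w[:,None],r0*w,rcond=None)[0]; p=p+.7*dp
    print(names,p.round(2)); resid(p,names,True)
    for y in(39,-39):
        P=place(np.array([[0,y,30.]]),p)[0]; print(y,P.round(1),[np.round(proj(n,P),1) for n in('top','scene')])
for n,A,(u0,v0,u1,v1) in(('top',X,(385,230,430,264)),('scene',Y,(285,122,325,165))):
    P=A[v0:v1,u0:u1].reshape(-1,3); P=P[(P[:,2]>70)&(P[:,2]<112)&(P[:,0]<470)]
    r=least_squares(lambda q:np.hypot(P[:,0]-q[0],P[:,1]-q[1])-28,[430,-247],loss='soft_l1'); print(n,'cup',r.x,len(P),np.percentile(P[:,2],[50,90,97]))
H=X[205:232,400:420].reshape(-1,3);H=H[(H[:,2]>60)&(H[:,2]<105)]
vx,vy,x,y=cv2.fitLine(H[:,:2].astype(np.float32),cv2.DIST_HUBER,0,.1,.1).ravel(); print('handle',np.degrees(np.arctan2(vy,vx)),x,y,np.median(H[:,2]),len(H))
E
python3 fit.py
```

```text
top peg 256.25502512562815 175.23618090452263
[[153 121  35  31  34  36  34  32]
 [143  99  35  33  34  35  31  32]
 [128  62  32  35  30  34  27  32]
 [122  39  38  87 100  56  32  32]
 [ 99  35  40  92 108  70  35  26]
 [ 82  32  37  52  63  52  29  24]
 [ 57  34  32  35  37  37  32  29]
 [ 38  33  33  31  34  32  34  35]]
scene peg 340.99486828600755 288.91789257612044
[[172 161 145 129 107  81  63  50  29]
 [134 110  87  66  61  55  26  24  32]
 [ 67  45  40  62 102  95  59  31  25]
 [ 27  22  39  93 136 128  77  42  31]
 [ 25  15  44  94 127 116  74  32  21]
 [ 29  30  37  80 102  90  56  28  30]
 [ 33  27  33  49  61  55  39  34  25]
 [ 33  27  27  30  31  34  28  27  25]
 [ 31  26  35  26  22  39  26  31  37]
 [ 26  29  37  27  31  30  32  27  34]]
('top', 'scene') [660.59 270.23 -14.13]
top med 0.73 std 0.14
top med -0.36 std 0.36
top med -0.03 std 0.1
scene med -0.55 std 0.14
scene med -0.18 std 0.29
39 [670.1 308.1  30. ] [array([236.5, 169.8]), array([342.1, 289. ])]
-39 [651.1 232.4  30. ] [array([259.5, 176. ]), array([332.2, 267.5])]
('top',) [658.17 271.66 -12.8 ]
top med 0.04 std 0.21
top med -0.06 std 0.17
top med -0.06 std 0.16
39 [666.8 309.7  30. ] [array([236. , 170.8]), array([343.3, 288.9])]
-39 [649.5 233.6  30. ] [array([259.1, 176.4]), array([332.8, 267.6])]
('scene',) [662.34 269.21 -14.32]
scene med 0.03 std 0.12
scene med 0.01 std 0.32
39 [672. 307.  30.] [array([236.9, 169.3]), array([341.4, 289.1])]
-39 [652.7 231.4  30. ] [array([259.9, 175.5]), array([331.5, 267.6])]
top cup [ 429.42847813 -240.54609608] 128 [ 91.13732612 102.70164893 104.08464032]
scene cup [ 435.69204151 -239.92234563] 187 [ 85.76040201  97.90955913 100.4557711 ]
handle -10.644201 508.6037 -244.83072 83.59920601825185 159
```

```bash
python3 - <<'E'
from h import *
T=np.load('top0.npz');c,f,R,t=cam('top')
def back(u,v,z):
    d=R.T@np.array([(u-c['cx'])/f,(v-c['cy'])/f,1]);o=-R.T@t; return o+d*(z-o[2])/d[2]
g=T['im'].max(2).astype(float)
L=[]
for v in range(212,236,1):
    I=g[v,403:417]; w=np.clip(75-I,0,None)
    if w.sum()>30: L.append(back((w*np.arange(403,417)).sum()/w.sum(),v,83))
L=np.array(L); print(L[::4].round(1)); k=np.polyfit(L[:,0],L[:,1],1); print('yaw',np.degrees(np.arctan(k[0])),'y at 432:',np.polyval(k,432))
# rim: bright ring centroid by depth-based z>90
X=cloud('top',T['d'])
import itertools
Y=cloud('scene',np.load('scene0.npz')['d'])
for A,(u0,v0,u1,v1) in((X,(385,225,430,264)),(Y,(285,120,325,165))):
    P=A[v0:v1,u0:u1].reshape(-1,3);P=P[(P[:,2]>93)&(P[:,2]<106)&(P[:,0]<475)]
    print(len(P),(P.max(0)+P.min(0))/2,np.ptp(P,axis=0))
print(g[210:238:3,402:418].astype(int))
E
```

```text
[[ 536.2 -241.6   83. ]
 [ 523.8 -241.8   83. ]
 [ 511.5 -241.4   83. ]
 [ 499.2 -241.1   83. ]
 [ 486.9 -240.3   83. ]
 [ 474.6 -240.1   83. ]]
yaw -2.0277571640038947 y at 432: -238.29405343901516
60 [ 428.4557824  -241.00725128   99.50523837] [54.29779351 55.74345434 12.88099298]
48 [ 434.9895366  -241.69771074   98.34043893] [58.90418261 58.56951046 10.65894425]
[[148 147 146 145 149 128  85  77  75  98 133 149 149 148 149 150]
 [149 147 145 133  95  51  15  25  24  35  83 113 108  99  98 119]
 [147 148 148 131  89  47  16  27  23  28  65  83  88 100  95 120]
 [149 139 116 101  86  46  22  23  23  37  68  81  84  93 103  97]
 [100 102 101 100  86  45  17  28  22  46  74  84  75  75  76  83]
 [100 103 101 102  82  36  31  32  33  48  80 102  98  95  90  87]
 [145 146 145 146 117  41  29  31  29  58 112 125  99 100  97  93]
 [129 131 127 128 105  38  30  32  33  72 112 125 124 126 127 126]
 [132 123 118 127 101  28  36  35  32  74 114 125 112  92  92  99]
 [129 129 129 128 101  26  31  29  32  85 135 155 157 137 106 106]]
```

```bash
cat > plan.py <<'E'
import sys, json, numpy as np
from plant import monitor
# usage: plan.py x,y,z,yaw,rows ... ; yaw/xyz targets absolute; smooth within the whole segment
s=monitor.get_state(); p=np.array(s['ee_pos']); yaw=s['ee_rot'][2]
T=[];Rr=[]
for a in sys.argv[1:]:
    *t,n=map(float,a.split(',')); n=int(n); t,ty=np.array(t[:3]),t[3]
    p0,y0=p.copy(),yaw
    for i in range(1,n+1):
        tgt=p0+(t-p0)*i/n; yt=y0+(ty-y0)*i/n
        c,s_=np.cos(np.radians(yaw)),np.sin(np.radians(yaw))
        M=np.array([[c,s_,0],[s_,-c,0],[0,0,-1]])  # rows: tool axes in world
        d=np.round(M@(tgt-p)/10,2); r=round(float(np.radians(yaw-yt)),3)
        p=p+M.T@d*10; yaw-=np.degrees(r); T.append(d.tolist()); Rr.append(r)
for k in range(0,len(T),12): print(json.dumps({"translation":T[k:k+12],"roll":Rr[k:k+12]}))
print(p.round(1),round(yaw,1))
E
python3 plan.py 500,150,280,70,12 431,-239.5,200,-2,12
```

```text
{"translation": [[-3.52, -2.85, -0.41], [-3.86, -2.36, -0.42], [-4.14, -1.84, -0.41], [-4.34, -1.27, -0.42], [-4.48, -0.7, -0.41], [-4.52, -0.1, -0.42], [-4.5, 0.5, -0.41], [-4.4, 1.08, -0.42], [-4.21, 1.65, -0.41], [-3.96, 2.2, -0.42], [-3.64, 2.69, -0.41], [-3.26, 3.15, -0.42]], "roll": [0.132, 0.132, 0.132, 0.131, 0.132, 0.132, 0.132, 0.132, 0.132, 0.131, 0.132, 0.132]}
{"translation": [[-3.25, 0.57, 0.67], [-3.17, 0.9, 0.66], [-3.05, 1.23, 0.67], [-2.91, 1.55, 0.67], [-2.74, 1.84, 0.66], [-2.52, 2.12, 0.67], [-2.3, 2.37, 0.67], [-2.03, 2.59, 0.66], [-1.75, 2.79, 0.67], [-1.44, 2.97, 0.67], [-1.14, 3.09, 0.66], [-0.8, 3.2, 0.67]], "roll": [0.105, 0.104, 0.105, 0.105, 0.105, 0.104, 0.105, 0.105, 0.105, 0.104, 0.105, 0.105]}
[ 431.  -239.5  200. ] -2.0
```

>>> move_arm:
  translation:
    - [-3.52,-2.85,-0.41]
    - [-3.86,-2.36,-0.42]
    - [-4.14,-1.84,-0.41]
    - [-4.34,-1.27,-0.42]
    - [-4.48,-0.7,-0.41]
    - [-4.52,-0.1,-0.42]
    - [-4.5,0.5,-0.41]
    - [-4.4,1.08,-0.42]
    - [-4.21,1.65,-0.41]
    - [-3.96,2.2,-0.42]
    - [-3.64,2.69,-0.41]
    - [-3.26,3.15,-0.42]
  roll: [0.132,0.132,0.132,0.131,0.132,0.132,0.132,0.132,0.132,0.131,0.132,0.132]
  grip: 0

```text
time_s: 1.3
ee_pos: [500.5, 149.0, 281.0]
ee_rot: [-180.0, 0.0, 69.7]
force: [0.6, -0.2, 0.0]
finger_gap: 85.3
gripper_force: 0.0
```

```bash
python3 plan.py 431,-239.5,200,-2,12
```

```text
{"translation": [[-3.24, 0.58, 0.68], [-3.16, 0.91, 0.67], [-3.05, 1.24, 0.68], [-2.9, 1.55, 0.67], [-2.72, 1.84, 0.68], [-2.52, 2.11, 0.67], [-2.29, 2.37, 0.68], [-2.02, 2.59, 0.67], [-1.75, 2.79, 0.68], [-1.44, 2.95, 0.67], [-1.13, 3.09, 0.68], [-0.81, 3.19, 0.67]], "roll": [0.104, 0.105, 0.104, 0.104, 0.105, 0.104, 0.104, 0.104, 0.105, 0.104, 0.104, 0.105]}
[ 431.  -239.5  200. ] -2.0
```

>>> move_arm:
  translation:
    - [-3.24,0.58,0.68]
    - [-3.16,0.91,0.67]
    - [-3.05,1.24,0.68]
    - [-2.9,1.55,0.67]
    - [-2.72,1.84,0.68]
    - [-2.52,2.11,0.67]
    - [-2.29,2.37,0.68]
    - [-2.02,2.59,0.67]
    - [-1.75,2.79,0.68]
    - [-1.44,2.95,0.67]
    - [-1.13,3.09,0.68]
    - [-0.81,3.19,0.67]
  roll: [0.104,0.105,0.104,0.104,0.105,0.104,0.104,0.104,0.105,0.104,0.104,0.105]

```text
time_s: 2.5
ee_pos: [432.2, -239.1, 199.6]
ee_rot: [-180.0, 0.0, -1.9]
force: [-0.0, -0.5, 0.2]
finger_gap: 85.3
gripper_force: 0.0
```

```bash
python3 - <<'E'
from h import *
im,d=viewer.get_image('scene'); a=im[80:190,230:350]
print(monitor.get_state()['ee_pos'],monitor.get_state()['ee_rot'])
im2,_=viewer.get_image('top'); b=im2[180:280,350:450]
cv2.imwrite('pics/c3.png',np.hstack([cv2.resize(a,(400,367),interpolation=3),cv2.resize(b,(367,367),interpolation=3)])[:,:,::-1])
E
python3 plan.py 431,-239.5,75,-2,10
```

```text
[ 429.76921763 -245.6917766   199.56042066] [ 1.79615145e+02  8.47225093e-02 -2.58845363e+00]
{"translation": [[0.01, -0.04, 1.25], [0.0, -0.03, 1.24], [0.01, -0.04, 1.25], [0.0, -0.03, 1.25], [0.01, -0.04, 1.25], [0.0, -0.03, 1.24], [0.01, -0.04, 1.25], [0.0, -0.03, 1.25], [0.01, -0.04, 1.24], [0.0, -0.03, 1.25]], "roll": [-0.0, -0.001, -0.0, -0.001, -0.0, -0.001, -0.0, -0.001, -0.0, -0.001]}
[ 430.9 -239.5   75. ] -2.0
```

View pics/c3.png

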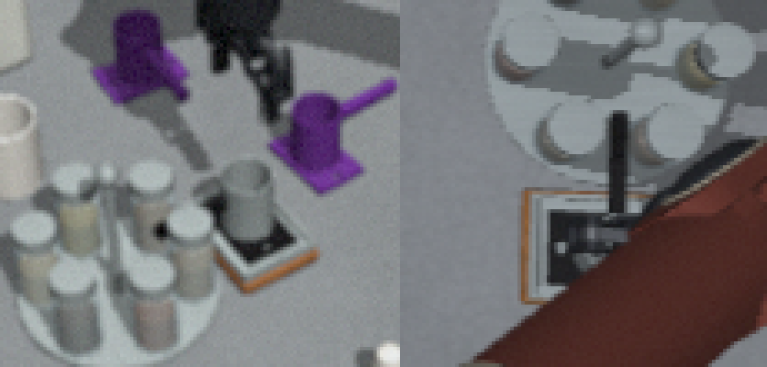

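The gripper stands above the cup with room on both sides: cup at about (245,195) in the left crop, fingers at (215,50) and (270,100). Descending.

>>> move_arm:
  translation:
    - [0,0,0]
    - [0,0,0.8]
    - [0,0,1.5]
    - [0,0,1.5]
    - [0,0,1.5]
    - [0,0,1.5]
    - [0,0,1.2]
    - [0,0,0.8]
    - [0,0,0]
    - [0,0,0]
  roll: [0,0,0,0,0,0,0,0,0,0]

```text
time_s: 3.6
ee_pos: [432.9, -238.3, 112.3]
ee_rot: [180.0, -0.0, -1.7]
force: [-0.6, -0.2, 0.2]
finger_gap: 85.3
gripper_force: 0.0
```

```bash
python3 plan.py 431,-239.5,63,-2,6
```

```text
{"translation": [[-0.03, 0.02, 0.82], [-0.03, 0.02, 0.82], [-0.03, 0.02, 0.83], [-0.03, 0.03, 0.82], [-0.03, 0.02, 0.82], [-0.03, 0.02, 0.82]], "roll": [0.001, 0.001, 0.001, 0.0, 0.001, 0.001]}
[ 431.  -239.5   63. ] -2.0
```

>>> move_arm:
  translation:
    - [-0.03,0.02,0.8]
    - [-0.03,0.02,0.8]
    - [-0.03,0.02,0.8]
    - [-0.03,0.03,0.8]
    - [-0.03,0.02,0.8]
    - [-0.03,0.02,0.8]
    - [0,0,0.1]
    - [0,0,0]
    - [0,0,0]
  roll: [0,0,0,0,0,0,0,0,0]

```text
time_s: 4.5
ee_pos: [431.0, -239.7, 63.3]
ee_rot: [180.0, -0.0, -1.7]
force: [-0.3, -0.2, 0.8]
finger_gap: 85.0
gripper_force: 0.0
```

>>> move_arm:
  translation:
    - [0,0,0]
    - [0,0,0]
    - [0,0,0]
    - [0,0,0]
    - [0,0,0]
    - [0,0,0]
    - [0,0,0]
    - [0,0,0]
  roll: [0,0,0,0,0,0,0,0]
  grip: 1
  grip_force: 40

```text
time_s: 5.3
ee_pos: [431.1, -240.0, 63.9]
ee_rot: [179.9, -0.1, -1.7]
force: [-0.7, 0.1, 4.9]
finger_gap: 58.2
gripper_force: 42.6
```

>>> move_arm:
  translation:
    - [0,0,-0.3]
    - [0,0,-0.5]
    - [0,0,-0.8]
    - [0,0,-1.2]
    - [0,0,-1.6]
    - [0,0,-2.0]
    - [0,0,-2.0]
    - [0,0,-2.0]
    - [0,0,-1.6]
    - [0,0,-1.0]
    - [0,0,0]
    - [0,0,0]
  roll: [0,0,0,0,0,0,0,0,0,0,0,0]

```text
time_s: 6.5
ee_pos: [430.5, -239.1, 192.9]
ee_rot: [-180.0, 0.0, -1.7]
force: [-0.0, 0.2, -2.9]
finger_gap: 57.7
gripper_force: 43.2
```

```bash
python3 - <<'E'
from h import *
im,d=viewer.get_image('scene'); a=im[60:190,210:350]
cv2.imwrite('pics/c4.png',cv2.resize(a,(560,520),interpolation=3)[:,:,::-1])
E
python3 plan.py 450,-120,195,40,8 505,60,185,102,9 530,200,170,166,9
```

```text
{"translation": [[0.2, -1.49, -0.03], [0.34, -1.47, -0.03], [0.47, -1.44, -0.03], [0.59, -1.38, -0.03], [0.72, -1.33, -0.03], [0.84, -1.25, -0.04], [0.94, -1.17, -0.03], [1.05, -1.08, -0.03], [1.75, -1.14, 0.11], [1.88, -0.92, 0.11], [1.98, -0.69, 0.11], [2.04, -0.45, 0.12]], "roll": [-0.091, -0.091, -0.091, -0.091, -0.091, -0.091, -0.091, -0.091, -0.12, -0.121, -0.12, -0.12]}
{"translation": [[2.08, -0.19, 0.11], [2.09, 0.05, 0.11], [2.07, 0.3, 0.11], [2.02, 0.55, 0.11], [1.94, 0.79, 0.11], [1.46, 0.59, 0.17], [1.38, 0.78, 0.16], [1.28, 0.93, 0.17], [1.14, 1.09, 0.17], [1.01, 1.22, 0.16], [0.84, 1.33, 0.17], [0.67, 1.43, 0.17]], "roll": [-0.12, -0.121, -0.12, -0.12, -0.12, -0.124, -0.124, -0.124, -0.125, -0.124, -0.124, -0.124]}
{"translation": [[0.49, 1.51, 0.17], [0.31, 1.55, 0.16]], "roll": [-0.124, -0.124]}
[530. 200. 170.] 166.0
```

View pics/c4.png

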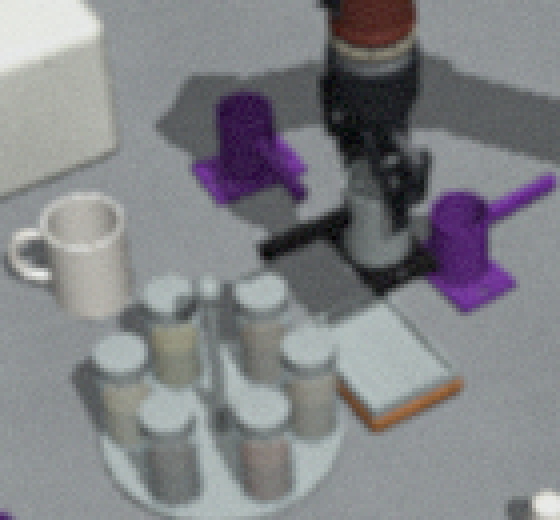

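The cup hangs upright in the gripper at about (380,220) in the crop, clear of the jars, and the tray and board are unmoved. Carrying it on.

>>> move_arm:
  translation:
    - [0.2,-1.49,-0.03]
    - [0.34,-1.47,-0.03]
    - [0.47,-1.44,-0.03]
    - [0.59,-1.38,-0.03]
    - [0.72,-1.33,-0.03]
    - [0.84,-1.25,-0.04]
    - [0.94,-1.17,-0.03]
    - [1.05,-1.08,-0.03]
    - [1.75,-1.14,0.11]
    - [1.88,-0.92,0.11]
    - [1.98,-0.69,0.11]
    - [2.04,-0.45,0.12]
  roll: [-0.091,-0.091,-0.091,-0.091,-0.091,-0.091,-0.091,-0.091,-0.12,-0.121,-0.12,-0.12]

```text
time_s: 7.75
ee_pos: [474.4, -39.8, 190.2]
ee_rot: [-179.9, 0.1, 67.8]
force: [0.3, -0.3, -1.5]
finger_gap: 57.8
gripper_force: 43.4
```

>>> move_arm:
  translation:
    - [2.08,-0.19,0.11]
    - [2.09,0.05,0.11]
    - [2.07,0.3,0.11]
    - [2.02,0.55,0.11]
    - [1.94,0.79,0.11]
    - [1.46,0.59,0.17]
    - [1.38,0.78,0.16]
    - [1.28,0.93,0.17]
    - [1.14,1.09,0.17]
    - [1.01,1.22,0.16]
    - [0.84,1.33,0.17]
    - [0.67,1.43,0.17]
  roll: [-0.12,-0.121,-0.12,-0.12,-0.12,-0.124,-0.124,-0.124,-0.125,-0.124,-0.124,-0.124]

```text
time_s: 8.95
ee_pos: [524.4, 168.3, 172.5]
ee_rot: [-179.9, -0.1, 152.0]
force: [-0.0, 0.3, -2.0]
finger_gap: 58.0
gripper_force: 43.4
```

>>> move_arm:
  translation:
    - [0.49,1.51,0.17]
    - [0.31,1.55,0.16]
    - [0,0,0]
    - [0,0,0]
    - [0,0,0]
  roll: [-0.124,-0.124,0,0,0]

```text
time_s: 9.45
ee_pos: [530.3, 197.7, 170.1]
ee_rot: [-179.9, -0.0, 165.8]
force: [0.8, -0.2, -2.9]
finger_gap: 57.7
gripper_force: 43.5
```

```bash
python3 plan.py 530,200,50,166,12
```

```text
{"translation": [[0.01, 0.02, 1.0], [0.0, 0.02, 1.0], [0.01, 0.01, 1.0], [0.01, 0.02, 1.0], [0.01, 0.02, 1.0], [0.0, 0.02, 1.01], [0.01, 0.02, 1.0], [0.01, 0.02, 1.0], [0.0, 0.01, 1.0], [0.01, 0.02, 1.0], [0.01, 0.02, 1.0], [0.01, 0.02, 1.0]], "roll": [-0.0, -0.001, -0.0, -0.0, -0.001, -0.0, -0.0, -0.001, -0.0, -0.0, -0.001, -0.0]}
[530. 200.  50.] 166.0
```

>>> move_arm:
  translation:
    - [0,0,0.8]
    - [0,0,1.2]
    - [0,0,1.4]
    - [0,0,1.4]
    - [0,0,1.4]
    - [0,0,1.4]
    - [0,0,1.4]
    - [0,0,1.2]
    - [0,0,0.9]
    - [0,0,0.5]
    - [0,0,0.2]
    - [0,0,0]
  roll: [0,0,0,0,0,0,0,0,0,0,0,0]

```text
time_s: 10.65
ee_pos: [530.6, 199.5, 52.6]
ee_rot: [180.0, 0.0, 166.0]
force: [-0.1, 0.0, -1.4]
finger_gap: 57.8
gripper_force: 43.5
```

>>> move_arm:
  translation:
    - [0,0,0.15]
    - [0,0,0.15]
    - [0,0,0.1]
    - [0,0,0.1]
    - [0,0,0.05]
    - [0,0,0]
  roll: [0,0,0,0,0,0]

```text
time_s: 11.25
ee_pos: [530.4, 199.4, 47.1]
ee_rot: [-180.0, -0.0, 166.0]
force: [-0.9, -0.3, -2.2]
finger_gap: 58.2
gripper_force: 43.5
```

>>> move_arm:
  translation:
    - [0,0,0.1]
    - [0,0,0.1]
    - [0,0,0.1]
    - [0,0,0.05]
    - [0,0,0]
  roll: [0,0,0,0,0]

```text
time_s: 11.75
ee_pos: [530.6, 199.4, 44.0]
ee_rot: [180.0, 0.0, 166.0]
force: [-0.9, -0.8, 2.8]
finger_gap: 58.1
gripper_force: 43.7
```

>>> move_arm:
  translation:
    - [0,0,0]
    - [0,0,0]
    - [0,0,0]
    - [0,0,0]
    - [0,0,0]
    - [0,0,0]
  roll: [0,0,0,0,0,0]
  grip: 0

```text
time_s: 12.35
ee_pos: [530.5, 199.5, 43.6]
ee_rot: [-180.0, -0.0, 166.0]
force: [-0.1, 0.4, 0.4]
finger_gap: 85.3
gripper_force: 0.0
```

>>> move_arm:
  translation:
    - [0,0,-0.6]
    - [0,0,-1.2]
    - [0,0,-1.6]
    - [0,0,-2.0]
    - [0,0,-2.0]
    - [0,0,-1.2]
    - [-1,0,-0.4]
    - [-1.5,0,0]
    - [-1.5,0,0]
    - [-1,0,0]
    - [0,0,0]
    - [0,0,0]
  roll: [0,0,0,0,0,0,0,0,0,0,0,0]

```text
time_s: 13.55
ee_pos: [578.5, 187.2, 133.0]
ee_rot: [-180.0, -0.1, 166.0]
force: [-0.6, 0.3, -0.5]
finger_gap: 85.1
gripper_force: 0.0
```

```bash
python3 plan.py 438.5,222,133,166,8
```

```text
{"translation": [[1.8, -0.0, -0.0], [1.81, -0.01, -0.0], [1.8, 0.0, -0.0], [1.8, -0.0, -0.0], [1.8, -0.0, -0.0], [1.81, -0.01, -0.0], [1.8, 0.0, -0.0], [1.8, -0.0, -0.0]], "roll": [-0.0, -0.0, -0.0, -0.0, -0.0, -0.0, -0.001, 0.0]}
[438.5 222.  133. ] 166.0
```

>>> move_arm:
  translation:
    - [1.8,0,0]
    - [1.8,0,0]
    - [1.8,0,0]
    - [1.8,0,0]
    - [1.8,0,0]
    - [1.8,0,0]
    - [1.8,0,0]
    - [1.8,0,0]
    - [0,0,0]
    - [0,0,0]
    - [0,0,0]
  roll: [0,0,0,0,0,0,0,0,0,0,0]

```text
time_s: 14.65
ee_pos: [440.3, 222.0, 133.7]
ee_rot: [180.0, 0.1, 165.9]
force: [0.2, 0.1, -0.5]
finger_gap: 85.6
gripper_force: 0.0
```

```bash
python3 - <<'E'
from h import *
for n in('scene','top'):
    L=[viewer.get_image(n) for _ in range(3)]
    im=np.mean([l[0] for l in L],0); d=np.median([l[1] for l in L],0); np.savez(n+'1.npz',im=im,d=d)
    u,v=map(int,proj(n,(510,204,40))); print(n,u,v); 
    a=im[v-50:v+50,u-50:u+50].astype(np.uint8)
    globals()[n]=cv2.resize(a,(400,400),interpolation=3)
    for P in((530.5,199.5,80),(530.5-93*.97,199.5+93*.242,63)): print(np.round(proj(n,P),1))
cv2.imwrite('pics/c5.png',np.hstack([top,scene])[:,:,::-1])
print(monitor.get_state()['ee_pos'])
E
```

```text
scene 363 237
[357.9 232.1]
[384.6 226.4]
top 266 219
[266.3 211.5]
[258.9 240.7]
[439.63419064 221.98029231 133.47599142]
```

View pics/c5.png

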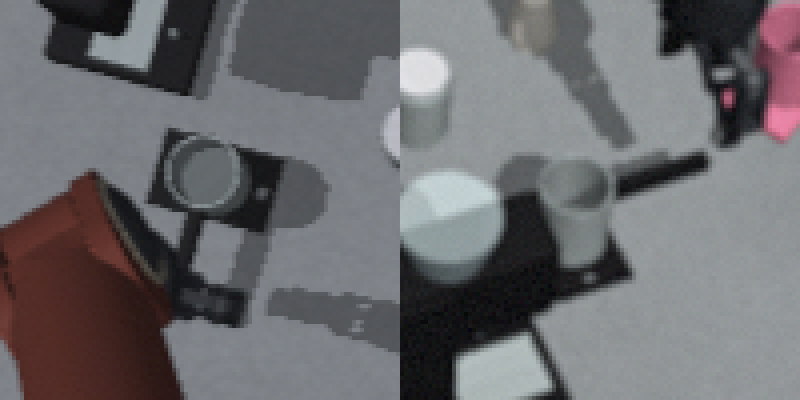

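The cup stands upright and released, gripper above the handle. Its foot holes show at about top (281.6,216.7) and scene (360.5,256.3). Fitting the cup pose the same way as the mill.

```bash
cat > icp.py <<'E'
from h import *
def icp(g,E,p,z0=0,C=(0,0,4),iters=40,span=5,verbose=True):
    p=np.array(p,float); C=np.array([C],float)
    def pts(p):
        out=[]
        for n in E:
            cc=np.array(proj(n,place(C,p,z0)[0])); c,f,R,t=cam(n)
            for a,b in E[n]:
                s=np.linspace(.06,.94,25)[:,None]; q=place(np.array(a)*(1-s)+np.array(b)*s,p,z0)@R.T+t
                L=q[:,:2]/q[:,2:]*f+[c['cx'],c['cy']]; d=L[-1]-L[0]; nn=np.array([-d[1],d[0]])/np.hypot(*d)
                out.append((n,L,nn if nn@(L[0]-cc)>0 else -nn))
        return out
    for it in range(iters+1):
        r=[];P=pts(p);s=np.arange(-span,span+.01,.25)
        for n,L,nn in P:
            Q=(L[:,None]+s[None,:,None]*nn).astype(np.float32)
            I=cv2.remap(g[n].astype(np.float32),Q[...,0],Q[...,1],cv2.INTER_LINEAR)
            w=np.clip(np.diff(I,axis=1),0,None)**2*np.exp(-((s[1:]-.125)/2.5)**2)
            e=(w*(s[1:]-.125)).sum(1)/(w.sum(1)+1e-6); e[w.sum(1)<50]=0; r.append(e)
            if it==iters and verbose: print(n,'med',np.median(e).round(2),'std',e.std().round(2))
        if it==iters: return p
        r=np.concatenate(r); J=[]
        for k,h in enumerate((1,1,.5)):
            q=p.copy();q[k]+=h
            J.append(np.concatenate([(B[1]-A[1])@A[2]/h for A,B in zip(P,pts(q))]))
        J=np.array(J).T; w=1/(1+np.abs(r)); p=p+.7*np.linalg.lstsq(J*w[:,None],r*w,rcond=None)[0]
MILLE={'top':[((-45,-62,0),(-45,62,0)),((-45,-62,0),(110,-62,0)),((-45,62,20),(-20,62,20))],
   'scene':[((-45,-30,20),(-45,62,20)),((-45,62,0),(110,62,0))]}
def load(i): return {n:np.load(f'{n}{i}.npz')['im'].max(2).astype(float) for n in('top','scene')}
E
python3 - <<'E'
from icp import *
g=load(1)
B={'top':[((32,-46,8),(32,50,8)),((-32,50,8),(32,50,8)),((-32,12,0),(-32,46,0)),((-32,-46,0),(-32,-12,0))],
   'scene':[((-32,20,8),(-32,50,8)),((-30,50,0),(20,50,0))]}
for E in(B,{'top':B['top']},{'scene':B['scene']}):
    p=icp(g,E,[530,200,-14]); print(list(E),p.round(2))
    for n,y in(('top',-39),('scene',39)): print(n,np.round(proj(n,place(np.array([[0,y,6.]]),p)[0]),1))
def blob(n,u0,v0,u1,v1):
    I=g[n][v0:v1,u0:u1]; w=np.clip(I-55,0,None); v,u=np.mgrid[v0:v1,u0:u1]; print(n,(w*u).sum()/w.sum(),(w*v).sum()/w.sum()); print(I.astype(int))
blob('top',278,213,286,221); blob('scene',356,252,366,261)
print('mill1');
for E in(MILLE,{'top':MILLE['top']},{'scene':MILLE['scene'][:1]+MILLE['scene'][1:]}): print(icp(load(0),E,[660,271,-14],C=(0,0,10)).round(2))
E
```

```text
top med -0.2 std 0.24
top med 0.01 std 0.15
top med 0.27 std 0.19
top med -0.01 std 0.17
scene med -0.95 std 0.09
scene med -0.01 std 0.06
['top', 'scene'] [531.28 198.64 -14.94]
top [281.1 216.9]
scene [360.8 255. ]
top med -0.09 std 0.18
top med -0.02 std 0.13
top med -0.01 std 0.16
top med -0.05 std 0.16
['top'] [530.73 198.79 -13.83]
top [281.1 216.8]
scene [361.2 254.9]
scene med 0.01 std 0.05
scene med 0.02 std 0.03
['scene'] [535.79 197.6  -13.54]
top [281.6 215.2]
scene [359.8 255.4]
top 283.01329243353786 217.6022494887526
[[52 26 25 24 25 25 26 30]
 [53 27 24 24 26 27 26 53]
 [47 23 29 37 31 25 24 64]
 [46 27 65 86 74 46 32 66]
 [33 40 72 92 75 35 52 80]
 [26 34 61 70 49 27 51 82]
 [24 26 31 31 28 33 66 90]
 [27 27 25 25 24 32 67 91]]
scene 360.88013562026333 256.9018747506981
[[130 128 121 114 105  80  47  32  27  31]
 [103 101  89  72  61  37  31  26  28  28]
 [ 52  51  43  42  40  30  31  29  30  30]
 [ 27  31  41  67  83  69  41  30  31  29]
 [ 31  29  51  93 104  81  49  32  27  25]
 [ 28  32  46  74  79  61  35  29  33  46]
 [ 32  28  25  35  38  37  47  64  77  97]
 [ 27  28  36  47  62  76  98 118 124 139]
 [ 47  64  80 100 117 128 140 151 150 151]]
mill1
top med 0.76 std 0.14
top med -0.48 std 0.23
top med -0.07 std 0.1
scene med -0.55 std 0.15
scene med -0.24 std 0.09
[660.63 270.41 -13.96]
top med 0.01 std 0.2
top med -0.13 std 0.16
top med -0.11 std 0.2
[658.16 271.85 -12.77]
scene med 0.01 std 0.12
scene med 0.0 std 0.26
[662.36 269.14 -14.34]
```

>>> move_arm:
  translation:
    - [0.1,0,0.5]
    - [0.1,0,1.0]
    - [0,0,1.3]
    - [0,0,1.4]
    - [0,0,1.4]
    - [0,0,1.4]
    - [0,0,1.2]
    - [0,0,0.9]
    - [0,0,0.5]
    - [0,0,0.1]
    - [0,0,0]
    - [0,0,0]
  roll: [0,0,0,0,0,0,0,0,0,0,0,0]

```text
time_s: 16.15
ee_pos: [437.7, 222.9, 37.1]
ee_rot: [180.0, 0.0, 166.0]
force: [0.5, 1.2, -0.0]
finger_gap: 85.5
gripper_force: 0.0
```

>>> move_arm:
  translation:
    - [0,0,0]
    - [0,0,0]
    - [0,0,0]
    - [0,0,0]
    - [0,0,0]
    - [0,0,0]
    - [0,0,0]
    - [0,0,0]
    - [0,0,0]
    - [0,0,0]
  roll: [0,0,0,0,0,0,0,0,0,0]
  grip: 1
  grip_force: 70

```text
time_s: 17.15
ee_pos: [437.2, 222.7, 36.7]
ee_rot: [-180.0, -0.0, 166.0]
force: [-2.2, 0.7, 2.5]
finger_gap: 12.8
gripper_force: 68.6
```

>>> move_arm:
  translation:
    - [0,0,-0.2]
    - [0,0,-0.4]
    - [0,0,-0.6]
    - [0,0,-0.8]
    - [0,0,-0.8]
    - [0,0,-0.6]
    - [0,0,-0.4]
    - [0,0,-0.1]
    - [0,0,0]
    - [0,0,0]
    - [0,0,0]
  roll: [0,0,0,0,0,0,0,0,0,0,0]

```text
time_s: 18.25
ee_pos: [437.1, 222.6, 75.3]
ee_rot: [-180.0, -0.0, 166.0]
force: [-0.3, 0.1, -2.0]
finger_gap: 12.6
gripper_force: 68.2
```

>>> move_arm:
  translation:
    - [0,0.5,0]
    - [0,1.0,0]
    - [0,1.5,0]
    - [0,1.8,0]
    - [0,1.8,0]
    - [0,1.5,0]
    - [0,1.2,0]
    - [0,0.6,0]
    - [0,0.2,0]
    - [0,0,0]
    - [0,0,0]
    - [0,0,0]
  roll: [0,0,0,0,0,0,0,0,0,0,0,0]

```text
time_s: 19.45
ee_pos: [461.8, 319.8, 75.6]
ee_rot: [-180.0, -0.0, 165.9]
force: [0.6, 0.2, -1.8]
finger_gap: 12.8
gripper_force: 68.2
```

```bash
cat > snap.py <<'E'
import sys; from h import *
i=sys.argv[1]; X,Y,Z=map(float,sys.argv[2:5]); w=int(sys.argv[5]); out=[]
for n in('top','scene'):
    L=[viewer.get_image(n) for _ in range(3)]
    im=np.mean([l[0] for l in L],0); d=np.median([l[1] for l in L],0); np.savez(n+i+'.npz',im=im,d=d)
    u,v=map(int,proj(n,(X,Y,Z))); print(n,u-w,v-w); out.append(cv2.resize(im[v-w:v+w,u-w:u+w].astype(np.uint8),(400,400),interpolation=3))
cv2.imwrite(f'pics/s{i}.png',np.hstack(out)[:,:,::-1])
s=monitor.get_state();print(s['ee_pos'],s['ee_rot'])
E
python3 snap.py 2 575 290 60 45
```

```text
top 194 152
scene 319 218
[461.8301379  320.52181348  75.61681451] [-1.79992121e+02 -3.93154137e-03  1.65963655e+02]
```

View pics/s2.png

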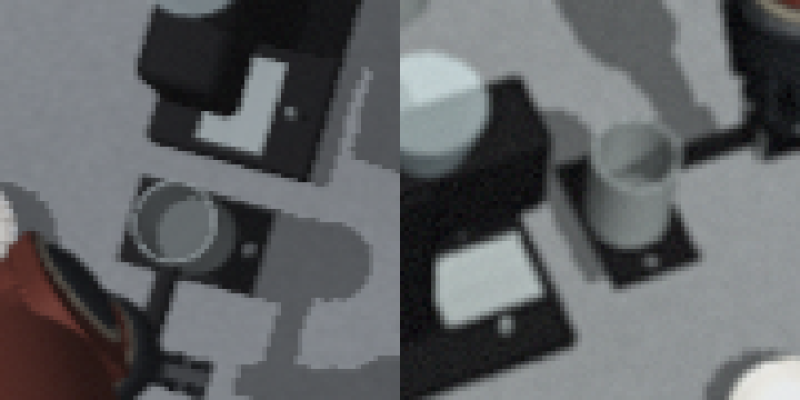

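```bash
cat > rel.py <<'E'
from icp import *
import sys
i=sys.argv[1]; z0=float(sys.argv[2]); p0=list(map(float,sys.argv[3:6]))
g=load(i)
B={'top':[((32,-46,8),(32,45,8)),((-20,50,8),(28,50,8)),((-32,12,0),(-32,46,0)),((-32,-46,0),(-32,-12,0)),((-28,-50,0),(28,-50,0))],
   'scene':[((-32,10,8),(-32,50,8)),((-30,50,0),(28,50,0)),((32,20,0),(32,48,0))]}
for n in('top','scene'):
    c=icp(g,{n:B[n]},p0,z0=z0); m=icp(g,{n:MILLE[n]},[660,271,-14],C=(0,0,10)); d=m-c
    a=np.radians(m[2]); print(n,'cup',c.round(2),'mill',m.round(2),'rel fwd(mill x),left(mill y),yaw:',round(d[0]*np.cos(a)+d[1]*np.sin(a),2),round(-d[0]*np.sin(a)+d[1]*np.cos(a),2),d[2].round(2))
def blob(n,P,k=4):
    u,v=np.round(proj(n,P)).astype(int); I=g[n][v-k:v+k+1,u-k:u+k+1]
    V,U=np.mgrid[v-k:v+k+1,u-k:u+k+1]; w=np.where(np.hypot(U-u,V-v)<3.6,np.clip(I-48,0,None),0)
    return (w*U).sum()/w.sum(),(w*V).sum()/w.sum()
def back(n,uv,z):
    c,f,R,t=cam(n); d=R.T@np.array([(uv[0]-c['cx'])/f,(uv[1]-c['cy'])/f,1]);o=-R.T@t; return o+d*(z-o[2])/d[2]
for n,y in(('top',-39),('scene',39)):
    H=place(np.array([[0,y,z0+4.]]),p0)[0]; Pg=place(np.array([[0,y,28.]]),[660.4,270.5,-13.8])[0]
    h=blob(n,H);q=blob(n,Pg); d=(back(n,q,28)-back(n,h,z0+4)); a=np.radians(-13.8)
    print(n,'hole',np.round(h,2),'peg',np.round(q,2),'rel',round(d[0]*np.cos(a)+d[1]*np.sin(a),2),round(-d[0]*np.sin(a)+d[1]*np.cos(a),2))
E
python3 rel.py 2 38.7 554 297 -14
```

```text
top med -0.08 std 0.26
top med -0.27 std 0.44
top med 0.0 std 0.51
top med -0.04 std 0.13
top med -0.24 std 0.09
top med 0.01 std 0.2
top med -0.12 std 0.15
top med -0.11 std 0.21
top cup [555.18 296.43 -14.26] mill [658.17 271.91 -12.76] rel fwd(mill x),left(mill y),yaw: 105.86 -1.16 1.5
scene med -0.3 std 0.15
scene med 0.0 std 0.04
scene med -0.2 std 0.14
scene med 0.01 std 0.14
scene med 0.01 std 0.26
scene cup [559.25 295.93 -13.65] mill [662.41 269.11 -14.27] rel fwd(mill x),left(mill y),yaw: 106.58 -0.56 -0.63
top hole [249.4  207.61] peg [258.79 176.71] rel 105.85 1.14
scene hole [375.03 275.38] peg [341.79 288.57] rel 105.89 -2.29
```

>>> move_arm:
  translation:
    - [-0.4,0,0]
    - [-0.8,0,0]
    - [-1.2,0,0]
    - [-1.5,0,0]
    - [-1.6,-0.05,0]
    - [-1.5,0,0]
    - [-1.3,0,0]
    - [-1.0,0,0]
    - [-0.7,0,0]
    - [-0.4,0,0]
    - [-0.18,0,0]
    - [0,0,0]
  roll: [0,0,0,0,0,0,0,0,0,0,0,0]

```text
time_s: 20.95
ee_pos: [564.0, 294.8, 75.5]
ee_rot: [-180.0, -0.0, 166.0]
force: [1.3, 0.0, -2.0]
finger_gap: 13.0
gripper_force: 68.2
```

>>> move_arm:
  translation:
    - [0,0,0]
    - [0,0,0]
    - [0,0,0]
  roll: [0,0,0]

```text
time_s: 21.25
ee_pos: [564.0, 294.8, 75.6]
ee_rot: [-180.0, -0.0, 166.0]
force: [0.1, 0.3, -1.6]
finger_gap: 12.7
gripper_force: 68.2
```

```bash
python3 snap.py 3 650 275 40 32
```

```text
top 213 143
scene 308 243
[564.29885262 294.60999936  75.59604766] [-1.79996901e+02 -1.99026197e-03  1.65980756e+02]
```

View pics/s3.png

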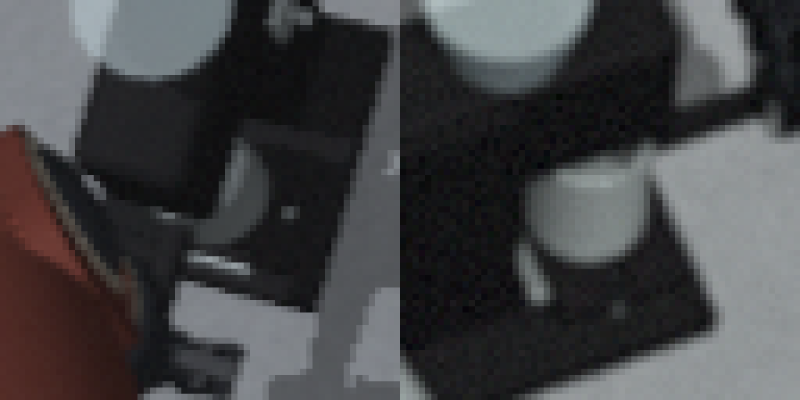

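In both views the peg shows through its hole: top (259,177), scene (342.5,292). The alignment looks right, so I'm lowering gently.

>>> move_arm:
  translation:
    - [0,0,0.1]
    - [0,0,0.15]
    - [0,0,0.15]
    - [0,0,0.15]
    - [0,0,0.1]
    - [0,0,0.1]
    - [0,0,0.05]
    - [0,0,0]
  roll: [0,0,0,0,0,0,0,0]

```text
time_s: 22.35
ee_pos: [564.3, 294.6, 67.5]
ee_rot: [-180.0, -0.0, 166.0]
force: [-0.3, 0.5, -2.1]
finger_gap: 12.9
gripper_force: 68.2
```

>>> move_arm:
  translation:
    - [0,0,0.05]
    - [0,0,0.05]
    - [0,0,0.05]
    - [0,0,0.05]
    - [0,0,0]
  roll: [0,0,0,0,0]

```text
time_s: 22.85
ee_pos: [564.2, 294.5, 65.5]
ee_rot: [-180.0, -0.0, 166.0]
force: [0.3, 0.0, -1.8]
finger_gap: 12.6
gripper_force: 68.2
```

```bash
python3 -c "
from plant import monitor; s=monitor.get_state(); print(s['ee_pos'],s['force'],s['torque'])"
```

```text
[564.24140545 294.52037256  65.4892863 ] [ 0.33511785  0.03044188 -1.80700083] [0.06507395 0.2143897  0.03499488]
```

>>> move_arm:
  translation:
    - [0,0,0.05]
    - [0,0,0.05]
    - [0,0,0.05]
    - [0,0,0.05]
    - [0,0,0]
  roll: [0,0,0,0,0]

```text
time_s: 23.35
ee_pos: [564.3, 294.5, 63.5]
ee_rot: [-180.0, -0.0, 166.0]
force: [0.4, 0.7, -1.8]
finger_gap: 12.3
gripper_force: 68.2
```

```bash
python3 -c "
from plant import monitor; s=monitor.get_state(); print(s['ee_pos'],s['force'],s['torque'])"
```

```text
[564.26973035 294.53318649  63.48193178] [ 0.40250035  0.71418899 -1.81174334] [ 0.05723703  0.17450555 -0.03904586]
```

Both pegs are in the holes with no side force. On down.

>>> move_arm:
  translation:
    - [0,0,0.1]
    - [0,0,0.1]
    - [0,0,0.1]
    - [0,0,0.1]
    - [0,0,0]
  roll: [0,0,0,0,0]

```text
time_s: 23.85
ee_pos: [564.2, 294.5, 59.3]
ee_rot: [-180.0, -0.0, 166.0]
force: [-0.1, 0.8, -2.4]
finger_gap: 13.1
gripper_force: 68.2
```

>>> move_arm:
  translation:
    - [0,0,0.05]
    - [0,0,0.05]
    - [0,0,0.05]
    - [0,0,0]
    - [0,0,0]
  roll: [0,0,0,0,0]

```text
time_s: 24.35
ee_pos: [564.3, 294.6, 58.1]
ee_rot: [-180.0, -0.0, 166.0]
force: [-0.8, 0.2, -2.7]
finger_gap: 13.0
gripper_force: 68.2
```

>>> move_arm:
  translation:
    - [0,0,0.05]
    - [0,0,0.05]
    - [0,0,0.05]
    - [0,0,0]
    - [0,0,0]
  roll: [0,0,0,0,0]

```text
time_s: 24.85
ee_pos: [564.3, 294.7, 56.9]
ee_rot: [180.0, -0.0, 166.0]
force: [-1.6, -1.0, 0.8]
finger_gap: 12.8
gripper_force: 68.7
```

>>> move_arm:
  translation:
    - [0,0,0.05]
    - [0,0,0]
    - [0,0,0]
  roll: [0,0,0]

```text
time_s: 25.15
ee_pos: [564.0, 294.8, 56.7]
ee_rot: [180.0, -0.0, 166.0]
force: [-4.2, -0.4, 5.1]
finger_gap: 12.6
gripper_force: 69.2
```

>>> move_arm:
  translation:
    - [0,0,0]
    - [0,0,0]
    - [0,0,0]
    - [0,0,0]
    - [0,0,0]
    - [0,0,0]
    - [0,0,0]
  roll: [0,0,0,0,0,0,0]
  grip: 0

```text
time_s: 25.85
ee_pos: [564.4, 294.6, 56.1]
ee_rot: [-180.0, 0.0, 166.0]
force: [-0.1, -0.2, -0.2]
finger_gap: 85.3
gripper_force: 0.0
```

>>> move_arm:
  translation:
    - [0.5,0,0]
    - [1.0,0,0]
    - [1.5,0,0]
    - [1.5,0,-0.5]
    - [1.5,0,-1.5]
    - [1.0,0,-2.0]
    - [1,0,-2.5]
    - [1,0,-2.5]
    - [1,0,-2.0]
    - [0,0,-1.0]
    - [0,0,0]
    - [0,0,0]
  roll: [0,0,0,0,0,0,0,0,0,0,0,0]

```text
time_s: 27.05
ee_pos: [467.3, 318.2, 175.5]
ee_rot: [-179.9, -0.0, 165.9]
force: [-0.8, -0.4, -0.6]
finger_gap: 85.6
gripper_force: 0.0
```

```bash
python3 snap.py 4 640 275 40 45; python3 - <<'E'
from h import *
S=np.load('scene4.npz'); Y=cloud('scene',S['d']); T=cloud('top',np.load('top4.npz')['d'])
# foot top points in mill frame
a=np.radians(-13.9);m=np.array([660.4,270.5])
for n,A in(('scene',Y),('top',T)):
    P=A.reshape(-1,3); P=P[~np.isnan(P[:,0])]; q=P[:,:2]-m; x=q[:,0]*np.cos(a)+q[:,1]*np.sin(a); y=-q[:,0]*np.sin(a)+q[:,1]*np.cos(a)
    for nm,k in(('foot+y',(y>36)&(y<46)&(abs(x)<26)),('foot-y',(y<-36)&(y>-46)&(abs(x)<26)),('handle',(abs(y)<4)&(x>-108)&(x<-50)),('rim',(x<-20)&(x>-32)&(abs(y)<15))):
        k=k&(P[:,2]<130); 
        if k.sum(): print(n,nm,k.sum(),np.median(P[k,2]).round(1), 'slope x',np.polyfit(x[k],P[k,2],1)[0].round(3))
E
```

```text
top 200 133
scene 298 229
[467.26367476 318.38535409 175.22328889] [-1.79923669e+02 -5.67168068e-02  1.65947177e+02]
scene foot+y 55 26.2 slope x -0.005
scene handle 91 3.6 slope x -0.036
scene rim 36 56.4 slope x -1.193
top foot+y 8 29.8 slope x 0.037
top foot-y 49 28.3 slope x 0.045
top handle 91 80.7 slope x 0.093
top rim 28 78.1 slope x 5.665
```

View pics/s4.png

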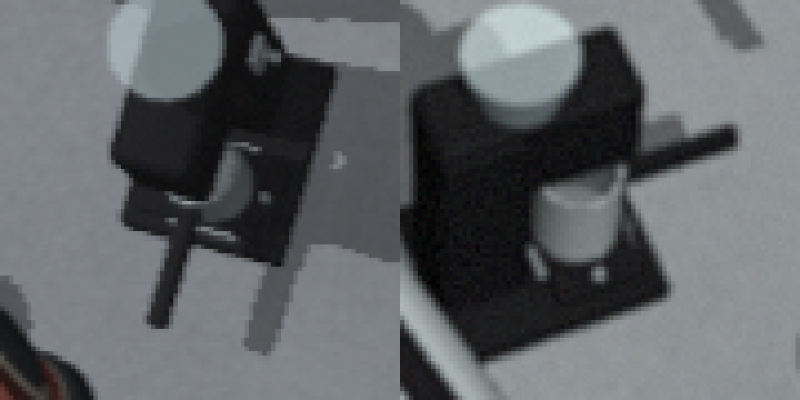

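The cup is on its pegs: foot top at about z 28 on both sides, peg tips showing at top crop (264,198) and scene crop (600,273), handle out of the front, gripper clear. Handing in.

```bash
python3 -c "
from plant import finish_job; print(finish_job())"
```

```text
the job is handed in; nothing more can be done
None
```

The catch cup is seated on the mill's two pegs, foot flat and handle out of the front, and the job was handed in at about 27 s; the hand-in gave no verdict.

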